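Set the seedling lamp timer: four clicks, then start

ROBOT

A 6-joint arm with a two-finger parallel gripper is mounted at the origin on the work surface. World frame = base frame: x ahead of the robot, y to its left, z up, the work surface at z = 0. Lengths are in mm, angles in degrees, forces in N, time in s.
With the tool pointing down it reaches from about 250 to 800 mm from the base axis. Payload 3.9 kg.
Tool frame: the origin (TCP) lies midway between the tips of the shut fingers; the grasp point (between the pads) lies 19 mm behind it; y points along the fingers, z is the direction in which the jaws open and shut, and the axes are right-handed (so a half turn about y gives the same grasp; the last joint's range is limited). The gripper opens to 85 mm and grips with 20 to 120 N. Pads are 22 mm wide; open, the fingers measure 114 mm over their backs; the gripper's body (76 mm by 85 mm) begins 54 mm behind the grasp point. The pads swing forward as they close: fully open they stand 13 mm farther back than shut.
Start: joints at [-66.234, 14.897, -7.913, 67.191, 0, 90], TCP at [211.573, -480.471, 231.304] pointing down, gripper open.
Joint ranges: [-159.42, 159.42], [-47.68, 98.78], [-73.54, 78.23], [-108.79, 121.32], [-90, 84.71], [-180, 180]. Speed limits (degrees/s): [147.25, 147.25, 180, 180, 180, 180].

INTERFACE

Orientations are given as a 3x3 rotation matrix whose columns are the frame's x, y, z axes.
In Python, from plant import r, viewer, workorder gives the robot as it stands. The module is installed in compiled form; this text tells all that it offers.
- The arm moves only by the shell command python3 -m creep 'ROWS' [FORCE]. ROWS is JSON, one flat list of numbers, 7 for each row, row after row: the turn, a rotation vector about the tool's x, y, z in rad, then the shift along the tool's x, y, z in cm, then the closure, from 0 (fully open) to 1 (shut). A call has 1 to 20 rows; each row is the pose to reach, as a shift and turn from the pose measured when the call began, along the tool's axes at that moment; what a row does not reach only later rows make up. A row lasts 1/10 s, in which the tool goes at most 50 mm and 8.59 degrees, less where a joint would pass 70% of its speed; a pose out of reach is approached as far as the arm can. A call with a gripper value outside its range is refused whole. The fingers move at their own pace and stop on an object; FORCE is the grip in N (left out, the last holds). Time passes only in rows, so rows that repeat a pose let the fingers close. It gives the time, the measured TCP pose, the force and the opening at its end, in the units of the state.
- r.state(): the state, without advancing time (a new reading comes with each control period).
- viewer.read_camera(name): name is "scene" or "side" or "wrist"; returns (picture, depth): 480x640x3 uint8, red, green, blue; 480x640 float32, mm along the optical axis (not along the pixel's ray), 0 where there is no reading.
- viewer.camera_model(name): a dict with "intrinsics" (3x3 intrinsics, pixels), "origin" and "attitude" of the camera in the world. Camera axes: x right, y down, z forward; pixel columns grow to the right and rows downward; lengths in mm; the calibration is good to about 2 mm. A picture is of the moment at which its call begins: read the wrist's pose just before it. camera_model takes no time and is no camera call; for the wrist camera it gives the pose at the moment of the call.
- workorder.sign_off(): hands the job in, once; it reports no verdict.
The state is a dict: "time": time; "q": joint angles; "qd": joint speeds; "tau": joint torques, N m; "position": TCP position; "orientation": TCP orientation; "ft_force": force on the tool from outside, world axes, zero at the start; "moment": the same for the moment, N m; "width": finger opening in mm.
Only numpy, scipy, OpenCV 4.12 (cv2) and the standard library are available. Lean on these libraries where they do the work, as an engineer would, in place of code of your own. Each camera call takes 0.05 s, during which the arm holds its last target. There are 200 camera calls.

TASK

Set the green-marked seedling-lamp timer to four hours: with a fingertip, push the peg of its black dial round clockwise (seen from above) by exactly four clicks from where it stands, gently and never on to a fifth click or backwards by a click. With the dial resting in that fourth notch, press the timer's green start button right down and let it come up again. Do not pinch or grip anything, and leave the orange-marked timer and everything else on the desk as they are.

Things in the scene. Friction and masses are not known exactly. Their poses are not given: they have to be found in the camera images.
- unit_g: the green-marked lamp timer: a low white case screwed to the desk, 125 x 210 x 45 mm (x, y, z of its frame), origin at the centre of its underside; its dial stands on the +y half (axis 43 mm from the origin), its green start button on the -y half (72 mm from the origin)
- dial_g_hub (a point): centre of the top face of the black dial of the green timer, on its upright axis, 62 mm above the desk. The dial is a disc 90 mm across and 12 mm thick on a flat green scale ring 108 mm across, whose top is 49 mm above the desk, with 12 black ticks; its x axis points along the white line to the peg
- dial_g_peg (a point): centre of the top of the white upright finger peg on that dial: peg 14 mm across, standing 25 mm above the dial's top face, 33 mm from the axis; its top is 87 mm above the desk. At the start it may point any way
- dial_g (a joint): angle of that dial in rad, 0 at the start, growing as it turns clockwise seen from above. It clicks into a notch every 30 degrees (0.524 rad) and turns endlessly as far as this job goes: pushing the peg sideways takes up to about 2.5 N; just past half-way between two notches the dial jumps on by itself into the next notch and stays there, to within 2 degrees
- start_g_top (a point): centre of the top of the round green start button of that timer, 28 mm across, in a black housing; it is pressed straight down
- start_g (a joint): travel of that button in m: 0 up, 0.006 fully down; sprung, 4 N when fully down, comes up by itself
- unit_o: the orange-marked lamp timer (the other one: leave it alone): a low white case screwed to the desk, 125 x 210 x 45 mm (x, y, z of its frame), origin at the centre of its underside; its dial stands on the +y half (axis 43 mm from the origin), its orange start button on the -y half (72 mm from the origin)
- dial_o_hub (a point): centre of the top face of the black dial of the orange timer, on its upright axis, 62 mm above the desk. The dial is a disc 90 mm across and 12 mm thick on a flat orange scale ring 108 mm across, whose top is 49 mm above the desk, with 12 black ticks; its x axis points along the white line to the peg
- dial_o_peg (a point): centre of the top of the white upright finger peg on that dial: peg 14 mm across, standing 25 mm above the dial's top face, 33 mm from the axis; its top is 87 mm above the desk. At the start it may point any way
- dial_o (a joint): angle of that dial in rad, 0 at the start, growing as it turns clockwise seen from above. It clicks into a notch every 30 degrees (0.524 rad) and turns endlessly as far as this job goes: pushing the peg sideways takes up to about 2.5 N; just past half-way between two notches the dial jumps on by itself into the next notch and stays there, to within 2 degrees
- start_o_top (a point): centre of the top of the round orange start button of that timer, 28 mm across, in a black housing; it is pressed straight down
- start_o (a joint): travel of that button in m: 0 up, 0.006 fully down; sprung, 4 N when fully down, comes up by itself
- cone_a: pine cone, standing on its base, 70 mm tall, 48 mm across, near the green-marked timer; loose, leave it alone; origin at the centre of its underside
- cone_b: pine cone, standing, 60 mm tall, 44 mm across, near the orange-marked timer; loose, leave it alone; origin at the centre of its underside
- mug: blue mug, 80 mm across, 90 mm tall, at the right side of the desk; loose, leave it alone; origin at the centre of its underside
- beaker: clear glass beaker, 64 mm across, 85 mm tall, at the left side; loose, leave it alone; origin at the centre of its underside
- jar: amber glass sample jar, 60 mm across, 90 mm tall, between the seedling trays at the back; loose, leave it alone; origin at the centre of its underside
- stapler: red and black stapler, 130 x 34 x 49 mm, at the left side; loose, leave it alone; origin at the centre of its underside
- mouse: black computer mouse, 100 x 58 x 34 mm, at the right side; loose, leave it alone; origin at the centre of its underside
Mind the look-alikes: they are no part of the job. What is shaped like the unit_g but red or turquoise is not meant.

How it is judged (in metres and radians):
On the way, in this order (a step that is already met when the one before it is completed fails the run):
1. the green timer's dial rests in the fourth notch clockwise from its start (value of joint dial_g between 1.9544 and 2.2344 rad and velocity of joint dial_g between -0.3 and 0.3 rad/s), for 0.2 s.
2. the green start button is pressed down, with the dial still in the fourth notch (value of joint dial_g between 1.9544 and 2.2344 rad and value of joint start_g above 0.0045 m), for 0.02 s.
At the end, for the whole second after the job is handed in: The green dial rests in its fourth notch (120 degrees clockwise of its start, within 8 degrees), the green start button is up again after being pressed at least 4.5 of its 6 mm, the orange dial is within 11 degrees of its start, and no loose thing has moved more than 15 mm (value of joint dial_g between 1.9544 and 2.2344 rad and value of joint each of start_g, start_o below 0.0015 m and value of joint dial_o between -0.2 and 0.2 rad and distance of each of cone_a, cone_b, mug, beaker, jar, stapler, mouse from where it was at the start of the episode below 0.015 m); the robot touches nothing.
It fails at once if the green dial was turned on into a fifth click, or back a click from its start (value of joint dial_g above 2.35619 rad or value of joint dial_g below -0.261799 rad).
It fails at once if the green start button was pressed before the dial stood in its fourth notch (value of joint start_g above 0.003 m and not (value of joint dial_g between 1.9544 and 2.2344 rad)).
It fails at once if the dial was gripped or forced: more than 20 N from the fingers (contact force between the fingers and dial_g above 20 N).
It fails at once if the orange timer's dial was turned by a click or its button pressed (value of joint dial_o above 0.261799 rad or value of joint dial_o below -0.261799 rad or value of joint start_o above 0.003 m).
It fails at once if a thing standing on the desk was lifted, carried or knocked away (15 mm or more) (distance of any of cone_a, cone_b, mug, beaker, jar, stapler, mouse from where it was at the start of the episode above 0.015 m).
It also fails if it takes over 58 s, if anything falls off the work surface, if the arm or the gripper's body presses on something with over 40 N, if the wrist force passes 120 N, or if a joint passes its speed limit or range.

## Working session

There is one attempt and no reset: what is moved stays moved. The work goes in short steps, Python scripts to look and compute and a shell command to move; the robot and the scene stay as the last step left them, time stands still between calls to the robot, and variables do not carry over. Pictures are saved under pics/ and viewed, about 8 in all and at most 12, crops included, and the job is handed in when it is done.

```bash
mkdir -p pics; cat > h.py <<'E'
import numpy as np, cv2
from plant import r, viewer, workorder
def snap(n,f):
    m=viewer.camera_model(n); p,d=viewer.read_camera(n)
    cv2.imwrite(f'pics/{f}.png',p[:,:,::-1]); np.savez(f'pics/{f}.npz',p=p,d=d,K=m['intrinsics'],o=m['origin'],R=m['attitude'])
    return p,d,m
def load(f):
    z=np.load(f'pics/{f}.npz'); return z['p'],z['d'],dict(intrinsics=z['K'],origin=z['o'],attitude=z['R'])
def plane(m,uv,z):
    uv=np.atleast_2d(uv).astype(float); K=np.array(m['intrinsics']);R=np.array(m['attitude']);o=np.array(m['origin'])
    v=(R@np.linalg.inv(K)@np.c_[uv,np.ones(len(uv))].T).T
    return o+v*((z-o[2])/v[:,2])[:,None]
def proj(m,P):
    K=np.array(m['intrinsics']);R=np.array(m['attitude']);c=(np.atleast_2d(P)-np.array(m['origin']))@R
    u=c@K.T; return u[:,:2]/u[:,2:]
E
python3 - <<'E'
from h import *
s=r.state(); print(s)
for n in('scene','side'):
    p,d,m=snap(n,n+'0'); print(n,m)
E
```

```text
{'time': 0.0, 'q': array([-6.62350101e+01,  1.49360090e+01, -7.98730735e+00,  6.71915257e+01,
        1.30286445e-03,  9.00005231e+01]), 'qd': array([ 0.06998754, -0.02444438,  0.00433741,  0.09702402, -0.02954188,
        0.00411206]), 'tau': array([ 8.91086183e-04, -4.05678821e+01,  2.53920507e+01,  1.88004813e-02,
        1.76822905e-04,  6.89142077e-07]), 'position': array([ 211.29014053, -479.8347016 ,  230.45217856]), 'orientation': array([[-9.15209777e-01, -7.86922544e-04,  4.02976977e-01],
       [-4.02977745e-01,  1.84357597e-03, -9.15207921e-01],
       [-2.27209276e-05, -9.99997991e-01, -2.00437103e-03]]), 'ft_force': array([ 0.19758368, -0.08652614, -0.14098933]), 'moment': array([ 0.01795777, -0.01095691, -0.00649341]), 'width': 85.76162143634996}
scene {'intrinsics': array([[621.78438046,   0.        , 312.87263399],
       [  0.        , 621.78438046, 233.92029113],
       [  0.        ,   0.        ,   1.        ]]), 'origin': array([1799.72293764, -597.66815973, 1020.72968839]), 'attitude': array([[ 0.40721614,  0.51365615, -0.75520353],
       [ 0.91322916, -0.21659443,  0.34510775],
       [ 0.01369384, -0.83020733, -0.55728652]])}
side {'intrinsics': array([[450.59918288,   0.        , 322.24545967],
       [  0.        , 450.59918288, 247.82386162],
       [  0.        ,   0.        ,   1.        ]]), 'origin': array([-35.60568839, 838.39251231, 714.56793985]), 'attitude': array([[-0.82985714, -0.31374977,  0.46140894],
       [-0.55745402,  0.43043445, -0.70990929],
       [ 0.02412757, -0.84633756, -0.53210018]])}
```

View pics/scene0.png

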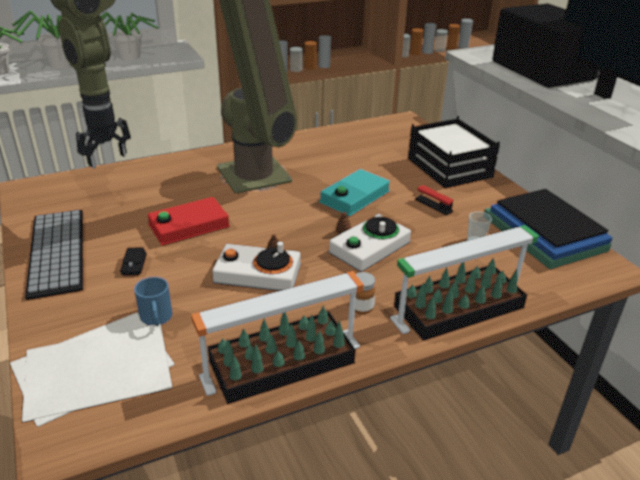

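View pics/side0.png

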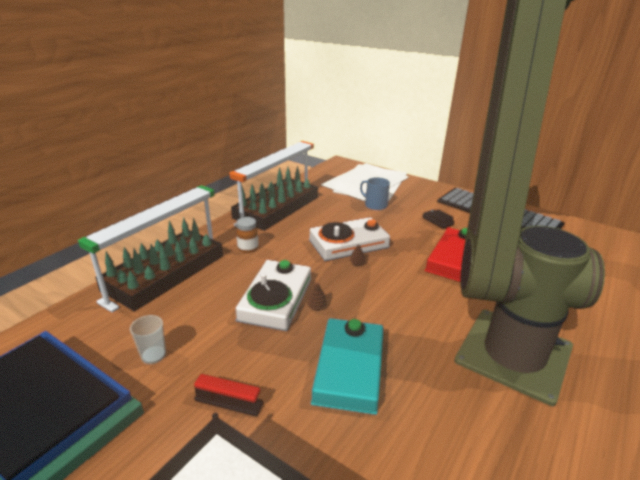

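Scene view: the white timer with the green ring is at about (370,240), with its dial near (381,227) and its button near (353,242). In the side view it is at (275,290). The others are the orange-marked white timer at scene (258,265), the turquoise box at (354,190) and the red box at (188,218), both with green buttons but no dial. The white case with the green ring fits the description. Cone_a stands at about (343,225), right beside it.

```bash
python3 - <<'E'
from h import *
out=[]
for f,(x0,x1,y0,y1) in dict(scene0=(320,420,200,275),side0=(230,340,250,335)).items():
    p,d,m=load(f)
    hsv=cv2.cvtColor(p,cv2.COLOR_RGB2HSV)
    g=cv2.inRange(hsv,(45,90,40),(80,255,255)); k=np.zeros_like(g);k[y0:y1,x0:x1]=g[y0:y1,x0:x1]
    n,l,st,c=cv2.connectedComponentsWithStats(k)
    for i in range(1,n):
        if st[i,4]>8: print(f,st[i],c[i],plane(m,c[i],49).round(),plane(m,c[i],58).round())
    # black dial
    b=cv2.inRange(hsv,(0,0,0),(180,255,60)); k=np.zeros_like(b);k[y0:y1,x0:x1]=b[y0:y1,x0:x1]
    n,l,st,c=cv2.connectedComponentsWithStats(k)
    for i in range(1,n):
        if st[i,4]>30:
            cn=cv2.findContours((l==i).astype(np.uint8),0,2)[0][0]; e=cv2.fitEllipse(cv2.convexHull(cn)); print('blk',st[i],e,plane(m,e[0],62).round())
    out.append(cv2.resize(p[y0:y1,x0:x1],(390,int(390*(y1-y0)/(x1-x0))),interpolation=cv2.INTER_CUBIC))
h=max(o.shape[0] for o in out)
cv2.imwrite('pics/c1.png',np.hstack([cv2.copyMakeBorder(o,0,h-o.shape[0],0,5,0) for o in out])[:,:,::-1])
E
```

```text
scene0 [364 224  35  15 144] [380.59027778 233.27777778] [[554. 181.  49.]] [[566. 174.  58.]]
scene0 [348 237  11   8  61] [353.14754098 240.55737705] [[556.  93.  49.]] [[568.  87.  58.]]
scene0 [398 258  16  17 158] [405.05063291 266.86708861] [[717. 163.  49.]] [[727. 156.  58.]]
blk [337 217   8  16  61] ((342.5464782714844, 223.45956420898438), (8.51932430267334, 19.296052932739258), 27.39047622680664) [[485.  95.  62.]]
blk [366 218  30  18 353] ((380.4820861816406, 226.23709106445312), (18.203811645507812, 29.939105987548828), 92.97360229492188) [[539. 188.  62.]]
blk [347 241  13   7  49] ((352.9825744628906, 243.4987335205078), (7.406087875366211, 13.221335411071777), 90.26676940917969) [[585.  77.  62.]]
side0 [279 260  11   9  69] [284.05797101 264.23188406] [[577.  76.  49.]] [[569.  86.  58.]]
side0 [248 291  43  18 185] [267.98918919 302.68108108] [[510. 223.  49.]] [[503. 231.  58.]]
```

View pics/c1.png

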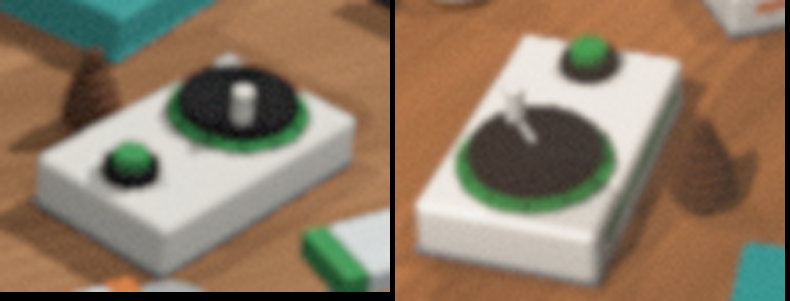

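The crop confirms it: a white case with a green scale ring, a black dial with a white peg, and one green button, with a cone right beside it. Next I work out the rough hub, peg and button positions, and the shift for a close look with the wrist camera.

```bash
python3 - <<'E'
from h import *
_,_,a=load('scene0');_,_,b=load('side0')
for n,u,v,z in(('hub',(380.5,226.2),(269.5,292.9),62),('peg',(382.3,223),(263.8,277.6),87),('btn',(353.1,240.5),(284,264.2),58)):
    print(n,plane(a,u,z).round(),plane(b,v,z).round())
m=viewer.camera_model('wrist'); s=r.state(); R=s['orientation']
print('cam in tool',R.T@(m['origin']-s['position']),(R.T@m['attitude']).round(3),m['intrinsics'][0])
for T in([540,160,330],[560,150,330]): print(R.T@(np.array(T)-s['position'])/10)
E
```

```text
hub [[539. 188.  62.]] [[520. 205.  62.]]
peg [[560. 180.  87.]] [[546. 192.  87.]]
btn [[567.  87.  58.]] [[569.  86.  58.]]
cam in tool [ -66.69527822 -141.7797215     0.14944869] [[ 0.001  0.964  0.268]
 [ 0.002 -0.268  0.964]
 [ 1.    -0.    -0.002]] [378.97254437   0.         323.59743427]
[-55.87037106  -9.86866343 -45.33780242]
[-57.29776833  -9.87176695 -43.616603  ]
```

Hub is about (530,195), peg about (553,186) and button about (568,86). The peg points roughly toward -25°. I move above it with the fingers shut, with the tool turned so that the push keeps the last joint mid-range.

```bash
python3 -m creep '[0,-0.15,0,-3,-2,-2.5,1, 0,-0.3,0,-6,-2,-5,1, 0,-0.45,0,-10,-2,-8.5,1, 0,-0.6,0,-14,-2,-12,1, 0,-0.75,0,-18,-2,-15,1, 0,-0.9,0,-22,-2,-18.5,1, 0,-1.05,0,-26,-2,-22,1, 0,-1.2,0,-30,-2,-25.5,1, 0,-1.35,0,-34,-2,-29,1, 0,-1.5,0,-38,-2,-32.5,1, 0,-1.65,0,-42,-2,-36,1, 0,-1.8,0,-46,-2,-39,1, 0,-1.95,0,-49,-2,-42,1, 0,-2.1,0,-52,-2,-44.5,1, 0,-2.2,0,-53.5,-2,-45.5,1, 0,-2.29,0,-54.4,-2,-46.3,1, 0,-2.29,0,-54.4,-2,-46.3,1, 0,-2.29,0,-54.4,-2,-46.3,1, 0,-2.29,0,-54.4,-2,-46.3,1, 0,-2.29,0,-54.4,-2,-46.3,1]' 20
python3 - <<'E'
from h import *
s=r.state(); print(s['time'],s['q'].round(1),s['position'],s['orientation'].round(3),s['width'],s['ft_force'])
p,d,m=snap('wrist','w1'); print(m['origin'],m['attitude'].round(3))
E
```

```text
time: 2.1
position: [522.2, 162.0, 251.5]
orientation: [[0.905, -0.001, 0.425], [-0.425, 0.001, 0.905], [-0.001, -1.0, 0.001]]
ft_force: [-0.4, -0.3, 0.2]
width: -0.0
2.1 [17.2 16.6 -2.4 71.   0.1 42.3] [522.19894066 162.04080781 251.50332037] [[ 0.905 -0.001  0.425]
 [-0.425  0.001  0.905]
 [-0.001 -1.     0.001]] -0.02437487247580983 [-0.36478457 -0.27123495  0.21250542]
[460.12471736 190.03063098 393.39685526] [[ 0.426  0.872  0.241]
 [ 0.905 -0.411 -0.111]
 [ 0.002  0.265 -0.964]]
```

View pics/w1.png

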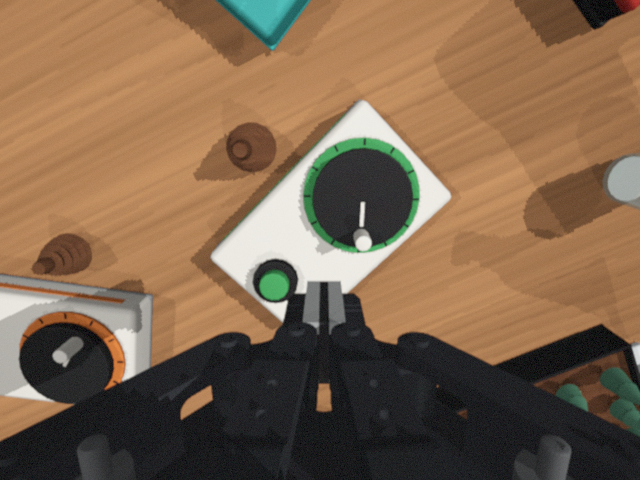

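The wrist view shows the dial centred near (362,194), with the white line pointing down to the peg top near (363,242). The button is at (274,284) and the cone at (250,147). Now the precise fit.

```bash
python3 - <<'E'
from h import *
p,d,m=load('w1'); hsv=cv2.cvtColor(p,cv2.COLOR_RGB2HSV)
g=cv2.inRange(hsv,(50,90,30),(80,255,255)); g[:, :230]=0; g[310:]=0
n,l,st,c=cv2.connectedComponentsWithStats(g)
for i in range(1,n):
    if st[i,4]>60: print(st[i],c[i].round(1),[plane(m,c[i],z)[0].round(1) for z in (55,62)], 'depth z',393.4-np.median(d[l==i])*.964)
ring=(g>0); ring[:, :300]=False; ring[:, 425:]=False; ring[260:]=False
cn=np.argwhere(ring)[:,::-1].astype(np.int32)
P=plane(m,cv2.convexHull(cn)[:,0],49)[:,:2].astype(np.float32)
(cx,cy),R=cv2.minEnclosingCircle(P); e=cv2.fitEllipse(P); print('ring',cx,cy,R,e)
blk=cv2.inRange(hsv,(0,0,0),(180,255,55)); blk[:,:305]=0;blk[:,418:]=0;blk[:140]=0;blk[250:]=0
cn=np.argwhere(blk)[:,::-1].astype(np.int32); 
P=plane(m,cv2.convexHull(cn)[:,0],62)[:,:2].astype(np.float32); print('disc',cv2.fitEllipse(P))
w=cv2.inRange(hsv,(0,0,120),(180,70,255)); w[:195]=0; w[253:]=0; w[:,:350]=0; w[:,378:]=0
n,l,st,c=cv2.connectedComponentsWithStats(w)
o=np.array(m['origin']);Kk=np.array(m['intrinsics'])
for i in range(1,n):
    if st[i,4]>15:
        ys,xs=np.nonzero(l==i)
        print('w',st[i],c[i].round(1))
        pts=[]
        for y,x in zip(ys,xs):
            q=np.array(m['attitude'])@(np.linalg.inv(Kk)@[x,y,1])*d[y,x]+o; pts.append(q)
        pts=np.array(pts); t=pts[pts[:,2]>82]; print(len(t),t.mean(0) if len(t) else pts[:,2].max())
im=cv2.resize(p[120:320,220:460],None,fx=3,fy=3,interpolation=cv2.INTER_CUBIC); cv2.imwrite('pics/w1c.png',im[:,:,::-1])
E
```

```text
[ 304  138  115  114 2531] [356.9 185.1] [array([514.8, 198. ,  55. ]), array([513.6, 197.8,  62. ])] depth z 63.176544
[258 269  32  32 786] [273.8 284.8] [array([568.3,  87.1,  55. ]), array([566.1,  89.2,  62. ])] depth z 53.02179
ring 522.3880004882812 195.13429260253906 57.88053512573242 ((525.9998168945312, 196.5831756591797), (104.02487182617188, 109.34175872802734), 110.46468353271484)
disc ((526.59716796875, 196.5059814453125), (86.04273223876953, 88.60465240478516), 121.78192901611328)
w [359 202   6  25 124] [361.7 214. ]
0 62.9107159060124
w [350 229  28  24 351] [363.  241.5]
205 [555.54683351 182.20294555  87.25401249]
```

View pics/w1c.png

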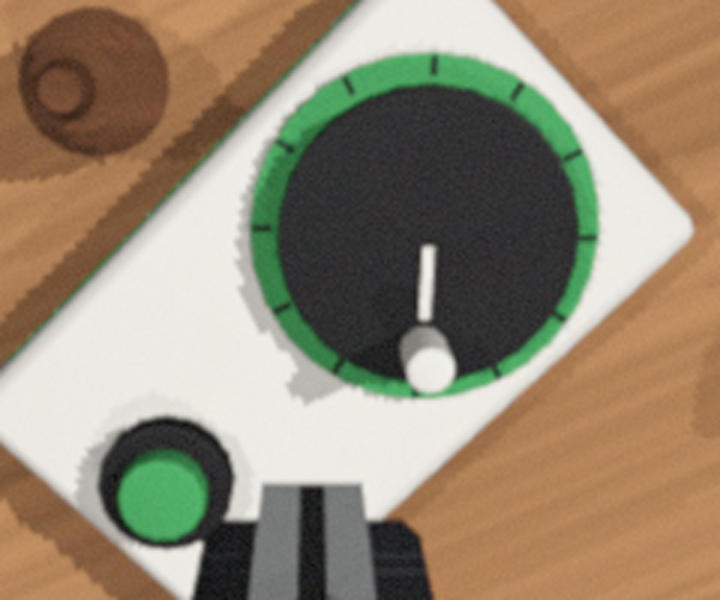

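Hub (526,196.5), peg (555.5,182.2), r = 32.5 (should be 33), peg direction -26°. The button is 116 mm from the hub (should be 115). All of these agree. Next I take the shut fingertip's shape from the depth map and plan the arc.

```bash
python3 - <<'E'
from h import *
p,d,m=load('w1'); s=r.state(); R=s['orientation'];t=s['position'];K=np.array(m['intrinsics'])
v,u=np.mgrid[270:400:1,230:420:1]; D=d[v,u].ravel(); c=(np.c_[u.ravel(),v.ravel(),np.ones(D.size)]@np.linalg.inv(K).T)*D[:,None]
q=(c@np.array(m['attitude']).T+np.array(m['origin'])-t)@R
for y in range(2,-70,-6):
    k=q[(q[:,1]<=y)&(q[:,1]>y-6)&(abs(q[:,2])<50)&(D>0)]
    if len(k)>5: print(y,len(k),'z',np.percentile(k[:,2],[1,99]).round(1),'x',np.percentile(k[:,0],[1,50,99]).round(1))
# button depth
bx=d[278:290,268:280]; vv,uu=np.mgrid[278:290,268:280]
c=(np.c_[uu.ravel(),vv.ravel(),np.ones(144)]@np.linalg.inv(K).T)*bx.ravel()[:,None]; w=c@np.array(m['attitude']).T+np.array(m['origin']); print('btn',w.mean(0),np.median(w[:,2]))
E
```

```text
2 29 z [-7.3  5.4] x [-12.  -11.8 -11.4]
-4 342 z [-13.3  11.7] x [-12.4 -11.7  -7.3]
-10 502 z [-14.3  12.3] x [-12.4  -8.3  -7.3]
-16 541 z [-14.2  12.4] x [-12.4 -11.3  -7.2]
-22 638 z [-14.3  12.4] x [-12.4  -8.4  -7.3]
-28 410 z [-14.1  12.3] x [-12.5 -11.8  -7.6]
-34 1006 z [-12.1   9.9] x [-13.1  -7.6   9.9]
-40 1520 z [-25.5  23.8] x [-14.7 -12.6   7.5]
-46 2484 z [-25.9  24.4] x [-14.6 -12.6   6.7]
-52 2822 z [-25.5  24.1] x [-13.6 -11.6   0.3]
-58 243 z [-16.3  19.3] x [-17.4 -12.2  -5.8]
-64 1751 z [-16.8  14.9] x [-18.5 -17.6  -8.6]
btn [563.57588469  90.73815268  65.93839277] 65.94047596463957
```

```bash
python3 -m creep '[0,0,0,0.7,0,2,1, 0,0,0,1.5,0,4,1, 0,0,0,2.2,0,6.2,1, 0,0,0,2.2,3,6.2,1, 0,0,0,2.2,6,6.2,1, 0,0,0,2.2,9,6.2,1, 0,0,0,2.2,12,6.2,1, 0,0,0,2.2,14.5,6.2,1, 0,0,0,2.2,16.5,6.2,1, 0,0,0,2.2,17.5,6.2,1, 0,0,0,2.2,18.3,6.2,1, 0,0,0,2.2,18.3,6.2,1, 0,0,0,2.2,18.3,6.2,1]'
python3 - <<'E'
from h import *
p,d,m=load('scene0'); print('lamp feet',plane(m,[(403,325),(400,320)],0).round()); print('bar end',plane(m,[(405,268)],150).round(),plane(m,[(405,268)],120).round())
p,d,m=snap('wrist','w2'); s=r.state(); print(s['q'].round(1)); R=s['orientation']
print('hub in tool',R.T@(np.array([526.3,196.5,62])-s['position']))
q=proj(m,[[555.5,182.2,87],[526.3,196.5,62]]);print(q)
E
```

```text
time: 3.45
position: [569.2, 209.3, 69.5]
orientation: [[0.905, 0.001, 0.425], [-0.425, 0.002, 0.905], [-0.0, -1.0, 0.002]]
ft_force: [-0.2, -0.3, -0.1]
width: 0.1
lamp feet [[863.  74.   0.]
 [845.  77.   0.]]
bar end [[833.  81. 150.]] [[800. 105. 120.]]
[ 20.1  28.8 -11.7  49.4   0.1  45.3]
hub in tool [-33.44211399   7.70245256 -30.0228897 ]
[[242.46891025 323.80196981]
 [251.70795452 220.91450329]]
```

View pics/w2.png

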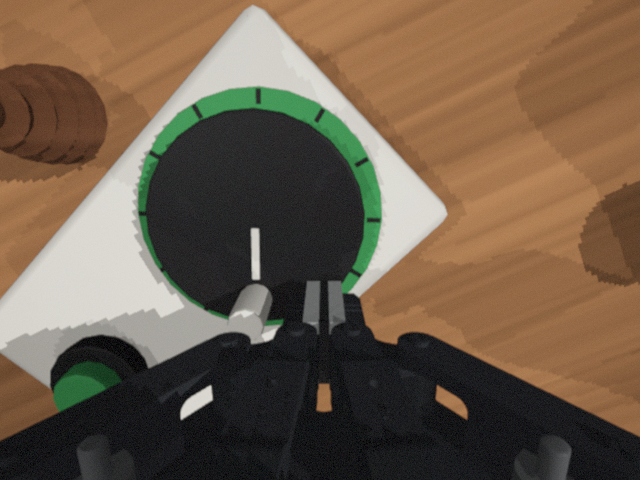

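The view agrees with the model: the peg at about (247,315) is just left of the shut fingers, with a clear gap, and the hub is at about (255,218). I compute arc rows for the first click.

```bash
cat >> h.py <<'E'
HUB=np.array([526.3,196.5])
def arc(targets,z):
    "targets: (absolute tool angle turned clockwise from -26.1 deg [deg], stand-off s [mm]) -> rows turn, shift cm"
    s=r.state();R=s['orientation']; 
    now=-26.1-np.degrees(np.arctan2(R[1,0],R[0,0])); now=(now+180)%360-180
    print('t',s['time'],'now',round(now,1),'hub rel',(R.T@(np.r_[HUB,z]-s['position'])).round(1),'q6',s['q'][5].round(1),'F',s['ft_force'].round(1))
    for a,so in targets:
        f=np.radians(-26.1-a); x=np.array([np.cos(f),np.sin(f)]); zz=np.array([-x[1],x[0]])
        P=np.r_[HUB+33*x+so*zz,z]; sh=R.T@(P-s['position'])/10
        print(a,so,'0,%.3f,0,%.2f,%.2f,%.2f,1'%(np.radians(a-now),*sh))
E
python3 -c "
from h import *
arc([(0,26),(0,23),(0,21),(3,21),(6,21),(9,21),(12,21),(15,21),(18,21),(20,21)],67.5)"
```

```text
t 3.5 now -1.0 hub rel [-33.4   2.2 -30. ] q6 45.3 F [-0.5 -0.4 -0.6]
0 26 0,0.017,0,-0.00,0.23,-0.46,1
0 23 0,0.017,0,-0.01,0.23,-0.76,1
0 21 0,0.017,0,-0.01,0.23,-0.96,1
3 21 0,0.069,0,0.09,0.23,-1.13,1
6 21 0,0.121,0,0.19,0.23,-1.32,1
9 21 0,0.174,0,0.27,0.22,-1.50,1
12 21 0,0.226,0,0.34,0.22,-1.69,1
15 21 0,0.279,0,0.41,0.22,-1.89,1
18 21 0,0.331,0,0.46,0.22,-2.09,1
20 21 0,0.366,0,0.49,0.22,-2.22,1
```

```bash
python3 -m creep '[0,0.017,0,0,0.2,-0.3,1, 0,0.017,0,0,0.2,-0.5,1, 0,0.017,0,0,0.2,-0.75,1, 0,0.017,0,0,0.2,-0.95,1, 0,0.045,0,0.05,0.2,-1.05,1, 0,0.07,0,0.1,0.2,-1.13,1, 0,0.095,0,0.15,0.2,-1.22,1, 0,0.12,0,0.19,0.2,-1.32,1, 0,0.15,0,0.23,0.2,-1.41,1, 0,0.175,0,0.27,0.2,-1.5,1, 0,0.2,0,0.3,0.2,-1.6,1, 0,0.225,0,0.34,0.2,-1.7,1, 0,0.25,0,0.38,0.2,-1.8,1, 0,0.28,0,0.41,0.2,-1.9,1, 0,0.31,0,0.44,0.2,-2,1, 0,0.33,0,0.46,0.2,-2.1,1, 0,0.35,0,0.48,0.2,-2.16,1, 0,0.366,0,0.49,0.2,-2.22,1, 0,0.366,0,0.49,0.2,-2.22,1]'
cat >> h.py <<'E'
def peg(f):
    "peg-top angle from the wrist depth picture, in deg clockwise of its start"
    p,d,m=snap('wrist',f); K=np.array(m['intrinsics']); v,u=np.mgrid[0:480,0:640]
    w=(np.dstack([u,v,np.ones_like(u)])@np.linalg.inv(K).T*d[...,None])@np.array(m['attitude']).T+np.array(m['origin'])
    hsv=cv2.cvtColor(p,cv2.COLOR_RGB2HSV)
    rr=np.hypot(w[...,0]-HUB[0],w[...,1]-HUB[1])
    for nm,k in(('peg',(w[...,2]>80)&(w[...,2]<92)&(rr>20)&(rr<46)&(hsv[...,2]>100)),('line',(abs(w[...,2]-62)<3)&(rr<24)&(rr>4)&(hsv[...,2]>110)&(hsv[...,1]<70))):
        if k.sum()<5: print(nm,'unseen'); continue
        c=np.median(w[k],axis=0); a=-26.1-np.degrees(np.arctan2(c[1]-HUB[1],c[0]-HUB[0]))
        print(nm,k.sum(),c.round(1),'r',np.hypot(*(c[:2]-HUB)).round(1),'turned',((a+90)%360-90).round(1))
E
python3 -c "
from h import *
peg('w3')
arc([(a,21) for a in range(22,53,3)],67.5)"
```

```text
time: 5.4
position: [564.3, 187.2, 67.7]
orientation: [[0.693, 0.001, 0.721], [-0.721, 0.002, 0.693], [-0.001, -1.0, 0.002]]
ft_force: [0.7, -0.3, -0.6]
width: -0.1
peg 1520 [546.8 172.9  85.7] r 31.2 turned 22.9
line 410 [534.9 186.   61.5] r 13.6 turned 24.5
t 5.45 now 20.0 hub rel [-33.    0.2 -21. ] q6 64.4 F [-0.1  0.3 -0.7]
22 21 0,0.035,0,0.07,0.02,-0.11,1
25 21 0,0.087,0,0.17,0.02,-0.29,1
28 21 0,0.139,0,0.26,0.02,-0.48,1
31 21 0,0.192,0,0.34,0.02,-0.66,1
34 21 0,0.244,0,0.41,0.02,-0.86,1
37 21 0,0.296,0,0.47,0.02,-1.05,1
40 21 0,0.349,0,0.52,0.02,-1.25,1
43 21 0,0.401,0,0.56,0.02,-1.45,1
46 21 0,0.453,0,0.58,0.02,-1.66,1
49 21 0,0.506,0,0.60,0.02,-1.86,1
52 21 0,0.558,0,0.61,0.02,-2.06,1
```

View pics/w3.png

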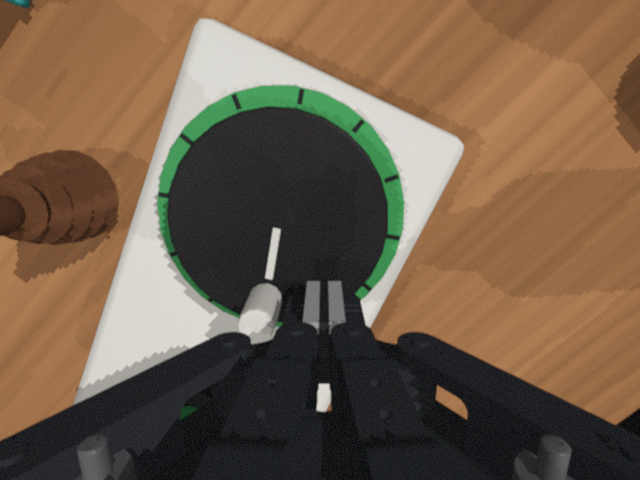

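The finger is just right of the peg, whose base is at about (265,295), and the white line now leans about 10° ahead of the tool, so the dial seems to be in notch 1. I make the reading rigorous by taking the line's own direction and re-measuring the hub, using the saved pictures.

```bash
cat >> h.py <<'E'
def line(f,hub=HUB,new=False):
    "dial angle from the direction of the white line alone; and disc centre"
    if new: snap('wrist',f)
    p,d,m=load(f); K=m['intrinsics']; v,u=np.mgrid[0:480,0:640]
    w=plane(m,np.c_[u.ravel(),v.ravel()],62)[:,:2].reshape(480,640,2); rr=np.hypot(*(w-hub).transpose(2,0,1))
    hsv=cv2.cvtColor(p,cv2.COLOR_RGB2HSV)
    c=(np.dstack([u,v,np.ones_like(u)])@np.linalg.inv(K).T*d[...,None])@m['attitude'].T+m['origin']
    k=((rr<30)&(hsv[...,2]>110)&(hsv[...,1]<70)&(abs(c[...,2]-62)<3.5)).astype(np.uint8)
    n,l,st,_=cv2.connectedComponentsWithStats(k); i=1+np.argmax(st[1:,4]); P=w[l==i].astype(np.float32)
    vx,vy,x0,y0=cv2.fitLine(P,cv2.DIST_L2,0,.01,.01).ravel()
    if vx*(x0-hub[0])+vy*(y0-hub[1])<0: vx,vy=-vx,-vy
    b=((rr<50)&(hsv[...,2]<75)&(abs(c[...,2]-62)<3)).astype(np.uint8); P2=w[b>0]
    D=P2-hub; a=np.degrees(np.arctan2(D[:,1],D[:,0])); E=[]
    for t in range(-180,180,5):
        s=P2[abs((a-t+180)%360-180)<2]
        if len(s)>20:
            e=np.hypot(*(s-hub).T).max()
            if e>41: E.append(hub+e*np.array([np.cos(np.radians(t)),np.sin(np.radians(t))]))
    E=np.array(E); sol=np.linalg.lstsq(np.c_[2*E,np.ones(len(E))],(E**2).sum(1),rcond=None)[0]
    print(f,'n',st[i,4],'line dir',np.degrees(np.arctan2(vy,vx)).round(1),'mid',(round(float(x0),1),round(float(y0),1)),'disc',sol[:2].round(1),'R',np.sqrt(sol[2]+sol[:2]@sol[:2]).round(1),len(E))
E
python3 -c "
from h import *
for f in('w1','w2','w3'): line(f)"
```

```text
w1 n 130 line dir -26.8 mid (539.0, 191.2) disc [526.9 196.8] R 43.7 68
w2 n 453 line dir -27.3 mid (539.1, 191.2) disc [527.4 197.4] R 43.8 63
w3 n 461 line dir -56.9 mid (534.7, 186.4) disc [527.4 197.5] R 43.7 61
```

The dial is at 29.9°, so the first click is done. Refined hub is (527.3,197.4) and the start direction -27°. Second click next.

```bash
sed -i 's/^HUB=.*/HUB=np.array([527.3,197.4])/; s/26\.1/27.0/g' h.py
python3 -c "
from h import *
arc([(22,21),(27,21),(32,21),(37,21),(42,21),(46,21),(49,21),(51,21)],67.5)"
```

```text
t 5.45 now 19.1 hub rel [-33.    0.2 -19.6] q6 64.4 F [-0.1  0.3 -0.7]
22 21 0,0.050,0,0.10,0.02,-0.03,1
27 21 0,0.138,0,0.26,0.02,-0.34,1
32 21 0,0.225,0,0.39,0.02,-0.65,1
37 21 0,0.312,0,0.49,0.02,-0.98,1
42 21 0,0.399,0,0.56,0.02,-1.31,1
46 21 0,0.469,0,0.59,0.02,-1.58,1
49 21 0,0.522,0,0.61,0.02,-1.79,1
51 21 0,0.556,0,0.61,0.02,-1.92,1
```

```bash
python3 -m creep '[0,0.05,0,0.1,0,-0.05,1, 0,0.1,0,0.19,0,-0.2,1, 0,0.14,0,0.26,0,-0.34,1, 0,0.18,0,0.33,0,-0.5,1, 0,0.225,0,0.39,0,-0.65,1, 0,0.27,0,0.44,0,-0.82,1, 0,0.31,0,0.49,0,-0.98,1, 0,0.355,0,0.53,0,-1.15,1, 0,0.4,0,0.56,0,-1.31,1, 0,0.42,0,0.57,0,-1.4,1, 0,0.445,0,0.58,0,-1.49,1, 0,0.47,0,0.59,0,-1.58,1, 0,0.495,0,0.6,0,-1.69,1, 0,0.52,0,0.61,0,-1.79,1, 0,0.54,0,0.61,0,-1.86,1, 0,0.556,0,0.61,0,-1.92,1, 0,0.556,0,0.61,0,-1.92,1]'
python3 -c "
from h import *
line('w4',new=True)
arc([(a,21) for a in (55,60,65,70,75,78,80)],67.5)"
```

```text
time: 7.15
position: [554.6, 169.4, 67.7]
orientation: [[0.208, 0.001, 0.978], [-0.978, 0.002, 0.208], [-0.002, -1.0, 0.002]]
ft_force: [-0.4, -1.2, -0.1]
width: -0.1
w4 n 464 line dir -87.0 mid (528.5, 184.3) disc [528.  197.5] R 43.8 61
t 7.2 now 51.0 hub rel [-33.    0.2 -21. ] q6 94.9 F [ 1.1 -0.8  0.1]
55 21 0,0.070,0,0.14,0.02,-0.23,1
60 21 0,0.157,0,0.29,0.02,-0.54,1
65 21 0,0.245,0,0.41,0.02,-0.86,1
70 21 0,0.332,0,0.51,0.02,-1.19,1
75 21 0,0.419,0,0.57,0.02,-1.52,1
78 21 0,0.472,0,0.59,0.02,-1.73,1
80 21 0,0.507,0,0.61,0.02,-1.86,1
```

60.0° turned: second click done. Third:

```bash
python3 -m creep '[0,0.035,0,0.07,0,-0.12,1, 0,0.07,0,0.14,0,-0.23,1, 0,0.11,0,0.22,0,-0.38,1, 0,0.157,0,0.29,0,-0.54,1, 0,0.2,0,0.35,0,-0.7,1, 0,0.245,0,0.41,0,-0.86,1, 0,0.29,0,0.46,0,-1.02,1, 0,0.33,0,0.51,0,-1.19,1, 0,0.36,0,0.53,0,-1.3,1, 0,0.39,0,0.55,0,-1.41,1, 0,0.42,0,0.57,0,-1.52,1, 0,0.445,0,0.58,0,-1.63,1, 0,0.47,0,0.59,0,-1.73,1, 0,0.49,0,0.6,0,-1.8,1, 0,0.507,0,0.61,0,-1.86,1, 0,0.507,0,0.61,0,-1.86,1]'
python3 -c "
from h import *
line('w5',new=True)
arc([(a,21) for a in (85,90,95,100,105,108,110)],67.5)"
```

```text
time: 8.8
position: [537.6, 159.6, 67.6]
orientation: [[-0.293, 0.001, 0.956], [-0.956, 0.002, -0.293], [-0.002, -1.0, 0.0]]
ft_force: [-0.0, -0.1, -0.0]
width: -0.1
w5 n 457 line dir -116.8 mid (522.1, 185.6) disc [528.3 197.3] R 43.8 61
t 8.85 now 80.0 hub rel [-33.    0.2 -21. ] q6 123.5 F [-0.3  0.7 -0.8]
85 21 0,0.087,0,0.17,0.02,-0.30,1
90 21 0,0.174,0,0.31,0.02,-0.61,1
95 21 0,0.261,0,0.43,0.02,-0.93,1
100 21 0,0.349,0,0.52,0.02,-1.26,1
105 21 0,0.436,0,0.57,0.01,-1.59,1
108 21 0,0.488,0,0.60,0.01,-1.80,1
110 21 0,0.523,0,0.60,0.01,-1.93,1
```

89.8°: third click done. The fourth, to 110° only:

```bash
python3 -m creep '[0,0.045,0,0.09,0,-0.15,1, 0,0.087,0,0.17,0,-0.3,1, 0,0.13,0,0.25,0,-0.45,1, 0,0.174,0,0.31,0,-0.61,1, 0,0.22,0,0.38,0,-0.77,1, 0,0.26,0,0.43,0,-0.93,1, 0,0.305,0,0.48,0,-1.1,1, 0,0.35,0,0.52,0,-1.26,1, 0,0.38,0,0.54,0,-1.37,1, 0,0.41,0,0.56,0,-1.48,1, 0,0.436,0,0.57,0,-1.59,1, 0,0.46,0,0.585,0,-1.7,1, 0,0.488,0,0.6,0,-1.8,1, 0,0.505,0,0.6,0,-1.87,1, 0,0.52,0,0.6,0,-1.92,1, 0,0.52,0,0.6,0,-1.92,1]'
python3 -c "
from h import *
line('w6',new=True)
arc([(110,32)],67.5)"
```

```text
time: 10.45
position: [517.5, 159.6, 67.6]
orientation: [[-0.729, 0.001, 0.684], [-0.684, 0.002, -0.729], [-0.002, -1.0, -0.001]]
ft_force: [0.3, 0.5, 0.2]
width: -0.0
w6 n 455 line dir -146.8 mid (517.3, 190.0) disc [528.4 197. ] R 43.8 61
t 10.5 now 109.8 hub rel [-33.    0.2 -20.9] q6 153.9 F [-0.4 -0.7  1. ]
110 32 0,0.003,0,0.01,0.01,1.10,1
```

119.8°: the dial is in the fourth notch. I back off from the peg, rise, and move above the button (565,90).

```bash
python3 -m creep '[0,0,0,0,0,0.6,1, 0,0,0,0,0,1.2,1, 0,0,0,0,-2,1.2,1, 0,0,0,0,-5,1.2,1, 0,0,0,0,-7,1.2,1, 0,0,0,0.4,-7,3,1, 0,0,0,0.8,-7,5,1, 0,0,0,1.3,-7,7.1,1, 0,0,0,1.3,-7,7.1,1, 0,0,0,1.3,-7,7.1,1]'
python3 - <<'E'
from h import *
line('w7',new=True); p,d,m=load('w7'); s=r.state();R=s['orientation']; hsv=cv2.cvtColor(p,cv2.COLOR_RGB2HSV)
g=cv2.inRange(hsv,(50,90,30),(80,255,255)); n,l,st,c=cv2.connectedComponentsWithStats(g)
v,u=np.mgrid[0:480,0:640]
w=(np.dstack([u,v,np.ones_like(u)])@np.linalg.inv(m['intrinsics']).T*d[...,None])@m['attitude'].T+m['origin']
for i in range(1,n):
    if st[i,4]>60:
        h=np.median(w[l==i][:,2]); P=plane(m,c[i],66)[0]; print(st[i],c[i].round(),'h',h,P.round(1),'in tool cm',(R.T@(P-s['position'])/10).round(2))
print(proj(m,[565,90,66]),s['position'])
E
```

```text
time: 11.5
position: [556.7, 98.2, 137.4]
orientation: [[-0.73, 0.001, 0.683], [-0.683, 0.003, -0.73], [-0.002, -1.0, -0.001]]
ft_force: [-0.9, -0.3, -0.1]
width: -0.0
w7 n 263 line dir -147.1 mid (517.3, 190.0) disc [528.8 196.4] R 44.1 68
[ 132   71  130  180 4368] [217. 150.] h 48.27776634369272 [557.8 180.2  66. ] in tool cm [-5.66  7.16 -5.84]
[ 98  78  36  32 380] [116.  93.] h 48.44393194716021 [544.1 238.1  66. ] in tool cm [ -8.63   7.17 -10.99]
[ 84 109  16  42 189] [ 90. 127.] h 48.588684142197195 [520.4 238.2  66. ] in tool cm [ -6.9    7.17 -12.63]
[ 84 152  12  43  99] [ 88. 172.] h 49.382240407357244 [499.  225.5  66. ] in tool cm [ -4.47   7.17 -13.16]
[ 96 197  30  33 120] [111. 215.] h 48.84901219190121 [487.1 201.9  66. ] in tool cm [ -1.99   7.16 -12.25]
[ 324  220   48   49 1818] [347. 244.] h 65.78712325278758 [567.7  90.2  66. ] in tool cm [-0.23  7.13  1.4 ]
[152 241  14   8  79] [159. 244.] h 48.27567135954661 [492.3 171.1  66. ] in tool cm [-0.26  7.15 -9.65]
[  0 406  12  32 272] [  4. 421.] h 59.79781457757758 [319.5 173.   66. ] in tool cm [ 12.21   7.14 -21.61]
[[344.5981484  247.87851205]] [556.35789259  98.71661007 137.36459581]
```

View pics/w7.png

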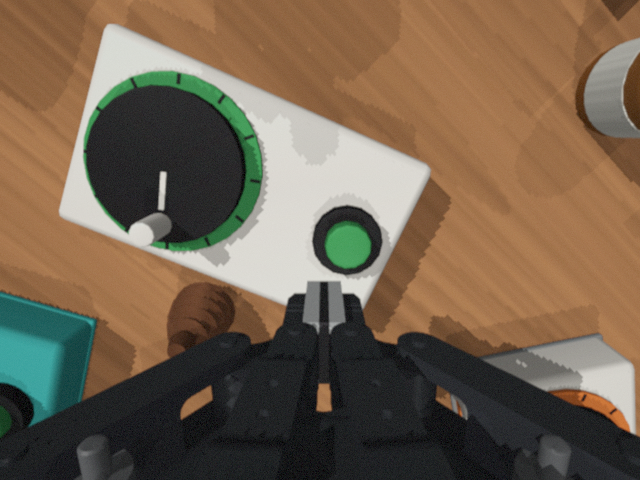

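The button is fully in view at (347,244): measured (567.7,90.2), top at 65.8 mm, 14 mm along tool z. The line at (163,190) still reads 120°. I centre and press in stages.

```bash
python3 -m creep '[0,0,0,-0.1,0,0.7,1, 0,0,0,-0.2,0,1.4,1, 0,0,0,-0.2,2,1.4,1, 0,0,0,-0.2,4,1.4,1, 0,0,0,-0.2,5.5,1.4,1, 0,0,0,-0.2,6.5,1.4,1, 0,0,0,-0.2,6.8,1.4,1, 0,0,0,-0.2,7.1,1.4,1, 0,0,0,-0.2,7.3,1.4,1, 0,0,0,-0.2,7.45,1.4,1, 0,0,0,-0.2,7.45,1.4,1, 0,0,0,-0.2,7.45,1.4,1]'; python3 -c "
from h import *
s=r.state();print(s['position'],s['ft_force'])"
```

```text
time: 12.75
position: [567.8, 90.1, 63.5]
orientation: [[-0.73, 0.002, 0.684], [-0.684, 0.003, -0.73], [-0.003, -1.0, -0.001]]
ft_force: [-1.0, 0.1, 3.6]
width: -0.2
[567.82173856  90.14914999  63.45866483] [-0.96695564  0.14832098  3.64082966]
```

```bash
python3 -m creep '[0,0,0,0,0.1,0,1, 0,0,0,0,0.15,0,1, 0,0,0,0,0.15,0,1]'; python3 -m creep '[0,0,0,0,0.1,0,1, 0,0,0,0,0.15,0,1, 0,0,0,0,0.15,0,1]'; python3 -m creep '[0,0,0,0,0.1,0,1, 0,0,0,0,0.15,0,1, 0,0,0,0,0.15,0,1]'
```

```text
time: 13.05
position: [567.8, 90.1, 62.0]
orientation: [[-0.73, 0.002, 0.684], [-0.684, 0.003, -0.73], [-0.003, -1.0, -0.001]]
ft_force: [-1.7, 0.8, 2.4]
width: 0.4
time: 13.35
position: [567.8, 90.1, 61.0]
orientation: [[-0.73, 0.002, 0.684], [-0.684, 0.003, -0.73], [-0.003, -1.0, -0.001]]
ft_force: [-3.3, 0.2, 6.3]
width: 0.0
time: 13.65
position: [567.9, 90.2, 60.9]
orientation: [[-0.73, 0.003, 0.684], [-0.684, 0.003, -0.73], [-0.004, -1.0, -0.0]]
ft_force: [-4.9, 0.4, 13.0]
width: 0.1
```

A hard stop at z = 60.9. From the saved depth I check that it is the button's end stop and not the housing.

```bash
python3 - <<'E'
from h import *
p,d,m=load('w7'); v,u=np.mgrid[0:480,0:640]
w=(np.dstack([u,v,np.ones_like(u)])@np.linalg.inv(m['intrinsics']).T*d[...,None])@m['attitude'].T+m['origin']
hsv=cv2.cvtColor(p,cv2.COLOR_RGB2HSV)
a=w[200:276,310:385]; h=hsv[200:276,310:385]
blk=(h[...,2]<60); gr=(h[...,0]>50)&(h[...,0]<80)&(h[...,1]>90)
print('housing z',np.percentile(a[blk][:,2],[5,25,50,75,95]).round(1),'button z',np.percentile(a[gr][:,2],[5,50,95]).round(1))
wh=w[150:200,270:340]; print('case z',np.median(wh[...,2]).round(1))
rr=np.hypot(a[...,0]-567.7,a[...,1]-90.2)
for lo in range(0,24,2): k=(rr>=lo)&(rr<lo+2); print(lo,np.median(a[k][:,2]).round(1),end='; ')
E
```

```text
housing z [54.6 55.5 56.  56.4 57.1] button z [56.6 65.8 67. ]
case z 44.2
0 65.9; 2 66.1; 4 66.1; 6 66.1; 8 66.1; 10 65.9; 12 63.4; 14 56.1; 16 56.1; 18 56.0; 20 54.4; 22 44.2;
```

The housing tops out at about 57 mm and the button at about 66.8 mm (the depth reads 0.8 mm low on the 45 mm case). So 60.9 is the button's end stop, about 6 mm of travel. I release and rise.

```bash
python3 -m creep '[0,0,0,0,-0.3,0,1, 0,0,0,0,-0.7,0,1, 0,0,0,0,-1.5,0,1, 0,0,0,0,-3,0,1, 0,0,0,0,-6,0,1, 0,0,0,0,-9,0,1, 0,0,0,0,-12,0,1, 0,0,0,0,-15,0,1, 0,0,0,0,-17,-4,1, 0,0,0,0,-18,-8,1, 0,0,0,0,-18,-8,1, 0,0,0,0,-18,-8,1]'
python3 - <<'E'
from h import *
line('w8',new=True); p,d,m=load('w8')
v,u=np.mgrid[0:480,0:640]
w=(np.dstack([u,v,np.ones_like(u)])@np.linalg.inv(m['intrinsics']).T*d[...,None])@m['attitude'].T+m['origin']
k=np.hypot(w[...,0]-567.7,w[...,1]-90.2)<9; print('button z',k.sum(),np.median(w[k][:,2]),'case',np.median(w[(np.hypot(w[...,0]-550,w[...,1]-132)<6)][:,2]))
s0,_,_=load('scene0'); s1,_,_=snap('scene','scene1'); b0,_,_=load('side0'); b1,_,_=snap('side','side1')
def half(a): return cv2.resize(a,(400,300))
df=cv2.absdiff(s0,s1); db=cv2.absdiff(b0,b1)
cv2.imwrite('pics/end.png',np.vstack([np.hstack([half(s1),half(b1)]),np.hstack([half(np.minimum(df*3.0,255).astype(np.uint8)),half(np.minimum(db*3.0,255).astype(np.uint8))])])[:,:,::-1])
print(r.state()['ft_force'],r.state()['position'])
E
```

```text
time: 14.85
position: [512.8, 148.5, 241.5]
orientation: [[-0.728, 0.004, 0.685], [-0.685, 0.003, -0.728], [-0.005, -1.0, 0.001]]
ft_force: [0.3, -0.6, 0.0]
width: -0.3
w8 n 138 line dir -147.1 mid (517.2, 190.3) disc [528.1 197. ] R 43.8 68
button z 338 65.97281456508145 case 308.35351762350183
[-0.46859794 -0.43802479  0.20538784] [513.09715406 147.37879955 240.2946159 ]
```

View pics/end.png

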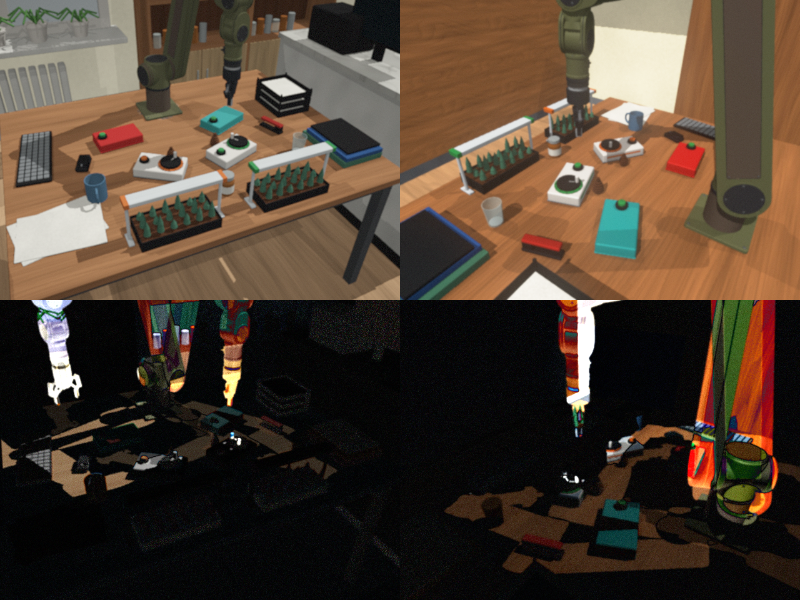

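The dial reads 120.1° clockwise. The button is back at 66.0 mm, the same as before the press. The difference pictures show only the arm, its shadows and the green dial's peg changed, and nothing else has shifted. The arm is clear at z = 240, so I hand the job in.

```bash
python3 -c "
from plant import workorder
print(workorder.sign_off())"
```

```text
the job is handed in; nothing more can be done
None
```

The green timer is set to four hours and started, and the job was handed in at about 15 s of the 58 s allowed. The sign-off reports no verdict.

**Dial:** With the shut fingertips I pushed the peg clockwise one click at a time. The white line read 29.9°, 60.0°, 89.8° and 119.8° after each click, and 120.1° at the end. Force readings between clicks stayed around 1 N.

**Button:** I pressed it straight down to its end stop at about 61 mm, roughly 6 mm of travel, and reached 13 N at the stop. The housing tops out at about 57 mm, so the stop was the button's own. Afterwards the button was back at 66.0 mm, the same height as before.

**Rest of the desk:** Before-and-after pictures showed only the arm, its shadows and the green peg changed. I judged this by eye and did not measure each loose object.

**Checks that disagreed:**
- **Hub:** my first hub estimate was about 1.3 mm off, and I corrected it after the first click.
- **Depth:** the depth readings ran about 0.8 mm low on the case top.
- **Failed check:** a final check of the case height picked up the gripper instead and was discarded.

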